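Rock the seesaw gate to feed film canisters into the tray

ROBOT

A 7-joint arm with a two-finger parallel gripper is mounted at the origin on the work surface. World frame = base frame: x ahead of the robot, y to its left, z up, the work surface at z = 0. Lengths are in m, angles in rad, forces in N, time in s.
With the tool pointing down it reaches from about 0.4 to 0.85 m from the base axis. Payload 10.4 kg.
Tool frame: the origin (TCP) lies midway between the tips of the shut fingers; the grasp point (between the pads) lies hold_point_z behind it (hold_point_z is the distance from the TCP to the grasp point, in m); z points along the fingers, y is the line along which they close (so a half turn about z gives the same grasp; the last joint's range is limited). The gripper opens to 87 mm and grips with 3 to 60 N. Pads are 19 mm wide; open, the fingers measure 117 mm over their backs; the gripper's body (75 mm by 190 mm) begins 51 mm behind the grasp point.
Start: joints at [-1.31, 0.332, -0.065, 1.46, 0.022, 1.35, -0.088], TCP at [0.175, 0.6, 0.223] pointing down, gripper open.
Joint ranges: [-2.6, 2.6], [-0.5, 2.12], [-1.47, 1.34], [0.16, 2.42], [-1.27, 4.41], [0.06, 2.06], [-2.6, 2.6]. Speed limits (rad/s): [2.22, 2.22, 2.79, 2.79, 3.14, 3.14, 3.14].

INTERFACE

Orientations are given as a unit quaternion [x, y, z, w].
In Python, from bench import * gives the robot as it stands. The module is installed in compiled form; this text tells all that it offers.
- The arm moves only by the tool drive_tool, never from a script. Its argument "increments" is a list of rows, each a list of 6 numbers: the shift along the tool's x, y, z scaled (see below), then the turn, a rotation vector about the tool's x, y, z scaled (see below). In form: [[dx, dy, dz, rx, ry, rz], ...]. A call has exactly 5 rows; each row is the pose to reach, as a shift and turn from the pose commanded when the call began, along the tool's axes at that moment; what a row does not reach only later rows make up. The controller multiplies each number of a shift by 300 mm and each number of a turn by pi/4 rad. A row lasts 1/12 s, in which the tool goes at most 41.7 mm and 7.16 degrees, less where a joint would pass 70% of its speed; a pose out of reach is approached as far as the arm can. A call with a number of a shift or a turn outside -1 to 1 is refused whole. A call with a gripper value outside its range is refused whole. "claw" is the closure, from 0 (fully open) to 1 (shut), set as the call begins (left out, the last holds). The fingers move at their own pace and stop on an object; "force" is the grip in N (left out, the last holds). Time passes only in rows, so rows that repeat a pose let the fingers close, or fill a call up. It gives the time, the measured TCP pose, the force, the opening and the grip force at its end, in the units of the state.
- read_state(): the state, without advancing time (a new reading comes with each control period).
- camera(name): name is "side" or "top"; returns the picture (400x640x3 uint8, blue, green, red); there is no depth.
- get_calibration(name): a dict with "K" (3x3 intrinsics, pixels), "position" and "rotation" of the camera in the world. Camera axes: x right, y down, z forward; pixel columns grow to the right and rows downward; lengths in m; the calibration is good to about 2 mm. A picture is of the moment at which its call begins. get_calibration takes no time and is no camera call.
- close_job(): hands the job in; it is judged then, once.
The state is a dict: "time": time; "joint_positions": joint angles; "joint_vel": joint speeds; "joint_torque": joint torques, N m; "ee_pos": TCP position; "eef_rot": TCP orientation; "ft_force": force on the tool from outside, world axes, zero at the start; "torque": the same for the moment, N m; "width": finger opening in m; "grip_force": force on a finger pad.
Only numpy, scipy, OpenCV 4.12 (cv2) and the standard library are available. Lean on these libraries where they do the work, as an engineer would, in place of code of your own. Each camera call takes 0.05 s, during which the arm holds its last target. There are 200 camera calls.

TASK

Feed the four waiting film canisters down the feeder's open chute, the one on the robot's right: push the empty tray along the bench, without lifting it, between the guide rails until it is fully home against the foot of that chute, then press down the raised finger tab of the seesaw gate so that the gate rocks over to that side and stays there and all four canisters roll into the tray. Do not touch the canisters, and leave the jar, the brass weight and the brush where they are.

Things in the scene. Friction and masses are not known exactly. Their poses are not given: they have to be found in the camera images.
- feeder: Canister feeder fixed to the bench, 90 x 270 mm: magazine in the middle (grey cheek plates 76 mm apart over all in x, 44 mm wide in y, top at 156 mm), seesaw gate below it, a chute sloping down at each end. Origin on the bench under the magazine; y runs from the right chute (-y) to the left one (+y), x to the far side. An upright plate shuts off the left chute and holds the canisters on the gate.
- chute_foot (a point): Foot of the open right chute, at bench height: upright stop face for the tray at feeder (0, -116, 0) mm. The chute's mouth hangs 18 mm beyond it, 20 mm up. From the foot two rails 14 mm high, 77 mm apart, run along -y for 47 mm, then flare to about 105 mm apart at feeder y = -195 mm; they guide the tray.
- bay_home (a point): Point fixed on the bench at feeder (0, -192, 0) mm: where the tray's origin lies when the tray is fully home, its lip against the stop face.
- gate (a joint): Tilt of the gate, rad, about a pivot along the feeder's x, 49 mm up. -0.25: left end down, right tab raised (start, canisters on its left half). +0.25: right end down on its stop, feeding the right chute. A steel trough 61 mm wide (x), 138 mm long (y), top-heavy: it stays over by its own weight on whichever side it lies. Rocking it takes about 1 N on the tab; at the stop it is rigid.
- tab_right (a point): On top of the gate's right finger tab: a flat steel ear 50 mm (x) by 40 mm (y), 3 mm thick, on the trough's feeder -x side at its right end, outside the canisters' path, free above. The point is 2 mm to -x and 4 mm to -y of the ear's middle: at feeder (-60, -70, 73) mm when raised, (-60, -73, 37) mm when fully over. The ear's edge is 27 mm from the cheek plates in y.
- tray: Empty aluminium tray, loose, 0.3 kg: 74 mm wide (x), 152 mm long (y), walls 40 mm high, 3 mm thick, but a 12 mm lip at its +y end, which goes under the chute's mouth. Origin: centre of the underside. Starts 87 to 125 mm short of home, within 6 mm and 0.08 rad of the rails' line. Push the middle of its high -y end wall along feeder +y; it slides with about 2 N.
- can1: A smooth black plastic 35 mm film canister with a grey lid, 31 mm diameter and 51 mm long, about 30 g, lying with its axis along the feeder's x. Origin at its centre; it turns as it rolls. It rests on the gate's left half against the upright plate.
- can2: A smooth black plastic 35 mm film canister with a grey lid, 31 mm diameter and 51 mm long, about 30 g, lying with its axis along the feeder's x. Origin at its centre; it turns as it rolls. Second from the plate, on the gate.
- can3: A smooth black plastic 35 mm film canister with a grey lid, 31 mm diameter and 51 mm long, about 30 g, lying with its axis along the feeder's x. Origin at its centre; it turns as it rolls. On the gate below the magazine.
- can4: A smooth black plastic 35 mm film canister with a grey lid, 31 mm diameter and 51 mm long, about 30 g, lying with its axis along the feeder's x. Origin at its centre; it turns as it rolls. In the magazine on top of the third.
- jar: Bystander: glass jar with a steel lid, 68 mm diameter, 85 mm tall, beyond the feeder. Origin under its centre.
- weight: Bystander: round brass paper weight with a knob, 56 mm diameter, 62 mm tall, beyond the feeder. Origin under its centre.
- brush: Bystander: flat brush with a wooden handle, 200 mm long, lying on the robot's side of the feeder to the left. Origin near its middle.

How it is judged:
By the outcome, as a careful person would: the job done as asked, in the order asked, and still so for the second after the job is handed in, with the robot touching nothing.
It also fails if it takes over 54 s, if anything falls off the work surface, if the arm or the gripper's body presses on something with over 40 N, if the wrist force passes 120 N, or if a joint passes its speed limit or range.

## Working session

There is one attempt and no reset: what is moved stays moved. The work goes in short steps, Python scripts to look and compute and a tool call to move; the robot and the scene stay as the last step left them, time stands still between calls to the robot, and variables do not carry over. Pictures are saved under pics/ and viewed, at most 10 in all, crops included, and the job is handed in when it is done.

Besides the shell and the picture viewer there is one more tool, called after "Emit:" by a JSON object that holds its "op" and its "data", one argument or row to a line. drive_tool: Moves the arm, as the interface text tells. Its arguments: {"type":"object","properties":{"increments":{"type":"array","items":{"type":"array","items":{"type":"number"}}},"claw":{"type":"number"},"force":{"type":"number"}},"required":["increments"]}

```bash
mkdir -p pics
python3 - <<'E'
from bench import *
import cv2
for n in ("side","top"):
    cv2.imwrite(f"pics/{n}0.png",camera(n)); c=get_calibration(n); print(n,c)
s=read_state(); print(s["time"],s["ee_pos"],s["eef_rot"],s["width"])
E
```

```text
side {'K': array([[364.19791575,   0.        , 319.59150545],
       [  0.        , 364.19791575, 198.7941714 ],
       [  0.        ,   0.        ,   1.        ]]), 'position': array([ 0.18605575, -0.53206861,  0.678236  ]), 'rotation': array([ 0.87747753, -0.21644825,  0.1138324 , -0.41258396])}
top {'K': array([[459.97569922,   0.        , 319.12795133],
       [  0.        , 459.97569922, 196.8194424 ],
       [  0.        ,   0.        ,   1.        ]]), 'position': array([0.48326865, 0.09094519, 0.99603284]), 'rotation': array([-0.70686107,  0.70701772, -0.01538509,  0.01538401])}
0.1 [0.17489598 0.59969966 0.22185983] [ 1.41382709e-01  9.89954834e-01 -5.94366211e-04 -5.33294738e-05] 0.08687973494677458
```

View pics/side0.png

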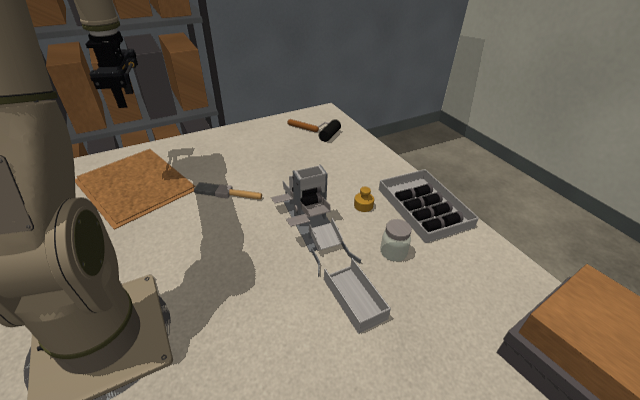

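View pics/top0.png

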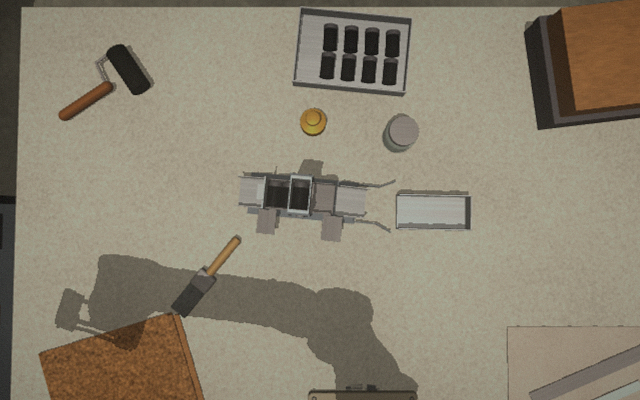

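The top view shows the feeder with its magazine near (300,195), tabs at (267,222) and (332,228), and the tray over cols 396–470, rows 192–230. I'll take an enlarged crop to pick exact points.

```bash
python3 - <<'E'
import cv2
im=cv2.imread("pics/top0.png")[150:260,230:480]
cv2.imwrite("pics/crop.png",cv2.resize(im,None,fx=3.2,fy=3.2,interpolation=cv2.INTER_CUBIC))
E
cat > h.py <<'E'
from bench import *
import numpy as np
from scipy.spatial.transform import Rotation as R
def ray(n,uv,z):
    c=get_calibration(n);q=np.array(c["rotation"]);M=R.from_quat(q).as_matrix() if q.size==4 else q
    d=M@np.linalg.inv(c["K"])@np.array([*uv,1.]);p=np.array(c["position"])
    return p+d*(z-p[2])/d[2]
def proj(n,X):
    c=get_calibration(n);M=R.from_quat(c["rotation"]).as_matrix()
    v=c["K"]@(M.T@(np.array(X)-c["position"]));return v[:2]/v[2]
E
```

```text
(no output)
```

View pics/crop.png

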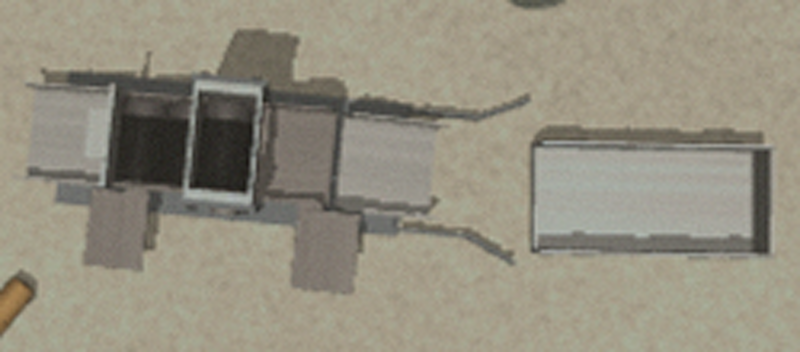

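The crop shows the magazine rim at (193,80)-(265,83)-(258,208)-(185,205), the right tab at (298,203)-(360,210)-(353,293)-(291,286), rail tips at (528,97) and (512,262), and the tray at (533,145)-(770,147)-(768,254)-(532,250).

Run:
```python
from h import *
P=lambda x,y,z: ray("top",(230+x/3.2,150+y/3.2),z/1000)
mag=np.mean([P(*c,156) for c in((193,80),(265,83),(258,208),(185,205))],0)
print("mag",mag,[np.round(P(*c,156)[:2],4) for c in((193,80),(265,83),(258,208),(185,205))])
tab=np.mean([P(*c,73) for c in((298,203),(360,210),(353,293),(291,286))],0);print("tab mid",tab)
a,b=P(528,97,14),P(512,262,14);m=(a+b)/2;print("rails",a,b,m)
ch=(P(440,123,14)+P(428,210,14))/2
v=mag[:2]-m[:2];yaw=np.arctan2(v[1],v[0])-np.pi/2;print("yaw",yaw,"len",np.linalg.norm(v))
w=a-b;print("yaw from tips",np.arctan2(w[1],w[0]))
for y0 in (yaw,):
  f=lambda x,y:mag[:2]+R.from_euler('z',y0).as_matrix()[:2,:2]@np.array([x,y])/1000
  print("tab expected mid",f(-58,-66),"tabpt",f(-60,-70),"home",f(0,-192),"stop",f(0,-116))
t=[P(533,145,12),P(770,147,40),P(768,254,40),P(532,250,12)]
print("tray",np.round(t,4));l=(t[0]+t[3])/2;h=(t[1]+t[2])/2;d=(l-h)[:2]
print("len",np.linalg.norm(d),"yaw",np.arctan2(d[1],d[0])-np.pi/2,"mid",(l+h)/2,"highend",h)
Ri=R.from_euler('z',-yaw).as_matrix()[:2,:2]
print("tray in feeder",Ri@((l+h)[:2]/2-mag[:2]),"highend in feeder",Ri@(h[:2]-mag[:2]))
print(R.from_quat(read_state()["eef_rot"]).as_matrix().round(3))
```

```text
mag [0.52325126 0.12519364 0.156     ] [array([0.5599, 0.1437]), array([0.5581, 0.1025]), array([0.4866, 0.1065]), array([0.4884, 0.1481])]
tab mid [0.46198374 0.06573559 0.073     ]
rails [ 0.56135912 -0.07146036  0.014     ] [ 0.45126151 -0.05999631  0.014     ] [ 0.50631031 -0.06572833  0.014     ]
yaw -0.08850054744123681 len 0.19167210999310044
yaw from tips -0.10375233487661238
tab expected mid [0.45964484 0.06457828] tabpt [0.45729913 0.0607707 ] home [ 0.50628133 -0.06605494] stop [0.5129986  0.00964762]
tray [[ 0.5293 -0.0749  0.012 ]
 [ 0.5267 -0.2243  0.04  ]
 [ 0.4572 -0.222   0.04  ]
 [ 0.4592 -0.0737  0.012 ]]
len 0.1488269235912486 yaw -0.015393805028347307 mid [ 0.49310091 -0.14870567  0.026     ] highend [ 0.49195545 -0.22311031  0.04      ]
tray in feeder [-0.00582375 -0.27549222] highend in feeder [-0.00038847 -0.34970691]
[[-0.96   0.28  -0.   ]
 [ 0.28   0.96  -0.001]
 [-0.    -0.001 -1.   ]]
```

Sizes check out (tray about 149 of 152 mm, rails' midpoint 192 mm from the magazine, tab within 3 mm of where it should be). I'll go around by the front, turning tool x onto feeder +y (yaw about -0.09).

Emit:
{"op": "drive_tool", "data": {
  "increments": [
    [-0.12, -0.06, -0.03, 0, 0, 0.15],
    [-0.24, -0.12, -0.06, 0, 0, 0.3],
    [-0.36, -0.18, -0.09, 0, 0, 0.45],
    [-0.48, -0.24, -0.12, 0, 0, 0.6],
    [-0.6, -0.3, -0.12, 0, 0, 0.75]
  ],
  "claw": 1,
  "force": 20
}}

```text
time: 0.52
ee_pos: [0.324, 0.4621, 0.2602]
eef_rot: [0.425, 0.905, 0.001, -0.0]
ft_force: [1.0, 1.3, 0.1]
width: 0.0618
grip_force: 0.0
```

Emit:
{"op": "drive_tool", "data": {
  "increments": [
    [-0.13, 0.02, 0, 0, 0, 0.12],
    [-0.26, 0.04, 0, 0, 0, 0.24],
    [-0.39, 0.06, 0, 0, 0, 0.36],
    [-0.52, 0.08, 0, 0, 0, 0.48],
    [-0.65, 0.1, 0, 0, 0, 0.6]
  ]
}}

```text
time: 0.93
ee_pos: [0.4719, 0.3315, 0.2584]
eef_rot: [0.624, 0.781, -0.0, -0.0]
ft_force: [0.2, 1.0, 0.2]
width: 0.0284
grip_force: 0.0
```

Emit:
{"op": "drive_tool", "data": {
  "increments": [
    [-0.13, -0.02, 0, 0, 0, 0.1],
    [-0.26, -0.04, 0, 0, 0, 0.2],
    [-0.39, -0.06, 0, 0, 0, 0.3],
    [-0.52, -0.08, 0, 0, 0, 0.4],
    [-0.66, -0.09, 0, 0, 0, 0.4]
  ]
}}

```text
time: 1.35
ee_pos: [0.4883, 0.133, 0.2583]
eef_rot: [0.739, 0.674, -0.0, -0.0]
ft_force: [1.2, -0.1, 0.5]
width: 0.0012
grip_force: 0.0
```

Emit:
{"op": "drive_tool", "data": {
  "increments": [
    [-0.13, 0.01, 0, 0, 0, 0],
    [-0.26, 0.02, 0, 0, 0, 0],
    [-0.39, 0.03, 0, 0, 0, 0],
    [-0.52, 0.05, 0, 0, 0, 0],
    [-0.65, 0.06, 0, 0, 0, 0]
  ]
}}

```text
time: 1.77
ee_pos: [0.4896, -0.0632, 0.2585]
eef_rot: [0.737, 0.676, 0.0, -0.0]
ft_force: [0.9, -0.4, 0.8]
width: 0.0005
grip_force: 0.0
```

Emit:
{"op": "drive_tool", "data": {
  "increments": [
    [-0.13, 0.01, 0, 0, 0, 0],
    [-0.26, 0.02, 0, 0, 0, 0],
    [-0.39, 0.03, 0, 0, 0, 0],
    [-0.52, 0.05, 0, 0, 0, 0],
    [-0.65, 0.06, 0, 0, 0, 0]
  ]
}}

```text
time: 2.18
ee_pos: [0.4908, -0.2587, 0.2586]
eef_rot: [0.737, 0.676, 0.0, 0.0]
ft_force: [0.7, 0.5, -0.1]
width: 0.0006
grip_force: 0.0
```

Emit:
{"op": "drive_tool", "data": {
  "increments": [
    [0, 0, 0.13, 0, 0, 0],
    [0, 0, 0.26, 0, 0, 0],
    [0, 0, 0.39, 0, 0, 0],
    [0, 0, 0.52, 0, 0, 0],
    [0, 0, 0.6, 0, 0, 0]
  ]
}}

```text
time: 2.6
ee_pos: [0.4888, -0.2562, 0.0745]
eef_rot: [0.737, 0.675, -0.001, -0.002]
ft_force: [-0.2, 0.7, 0.4]
width: 0.0003
grip_force: 0.0
```

Emit:
{"op": "drive_tool", "data": {
  "increments": [
    [0, 0, 0.07, 0, 0, 0],
    [0, 0, 0.14, 0, 0, 0],
    [0, 0, 0.2, 0, 0, 0],
    [0, 0, 0.2, 0, 0, 0],
    [0, 0, 0.2, 0, 0, 0]
  ]
}}

```text
time: 3.02
ee_pos: [0.4901, -0.257, 0.0181]
eef_rot: [0.737, 0.675, -0.001, -0.001]
ft_force: [0.3, -0.3, 1.3]
width: 0.0005
grip_force: 0.0
```

Run:
```python
from bench import *
import cv2
a=camera("side")[150:350,230:430];b=camera("top")[150:300,290:490]
cv2.imwrite("pics/c1.png",cv2.resize(cv2.vconcat([a,b]),None,fx=1.7*1,fy=1.7,interpolation=cv2.INTER_CUBIC))
print(read_state()["ee_pos"])
```

```text
[ 0.49140171 -0.25751348  0.01961994]
```

View pics/c1.png

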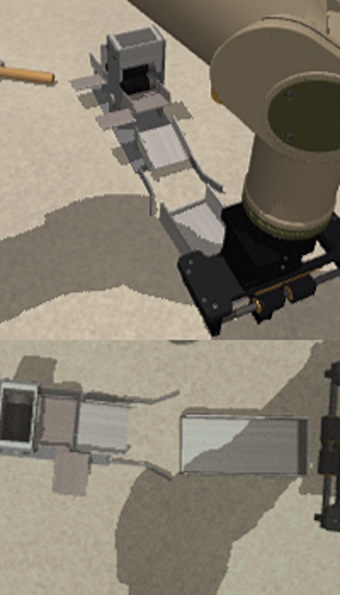

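Emit:
{"op": "drive_tool", "data": {
  "increments": [
    [0.04, 0, 0, 0, 0, 0],
    [0.08, 0, 0, 0, 0, 0],
    [0.12, 0, 0, 0, 0, 0],
    [0.16, 0, 0, 0, 0, 0],
    [0.2, 0, 0, 0, 0, 0]
  ]
}}

```text
time: 3.53
ee_pos: [0.4969, -0.1969, 0.0194]
eef_rot: [0.737, 0.676, 0.0, 0.001]
ft_force: [-0.6, -6.3, 5.3]
width: 0.0006
grip_force: 3.5
```

Emit:
{"op": "drive_tool", "data": {
  "increments": [
    [0.02, 0, 0, 0, 0, 0],
    [0.04, 0, 0, 0, 0, 0],
    [0.06, 0, 0, 0, 0, 0],
    [0.08, 0, 0, 0, 0, 0],
    [0.1, 0, 0, 0, 0, 0]
  ]
}}

```text
time: 3.95
ee_pos: [0.4987, -0.167, 0.0186]
eef_rot: [0.737, 0.675, -0.0, 0.0]
ft_force: [-0.3, -3.9, 2.6]
width: -0.0001
grip_force: 2.0
```

Run:
```python
from bench import *
import cv2
a=camera("side")[150:350,230:430];b=camera("top")[150:300,290:490]
cv2.imwrite("pics/c2.png",cv2.resize(cv2.vconcat([a,b]),None,fx=1.7*1,fy=1.7,interpolation=cv2.INTER_CUBIC))
s=read_state();print(s["ee_pos"],s["ft_force"])
```

```text
[ 0.49870042 -0.1658087   0.01824906] [-0.304677   -0.91556767 -0.12152809]
```

View pics/c2.png

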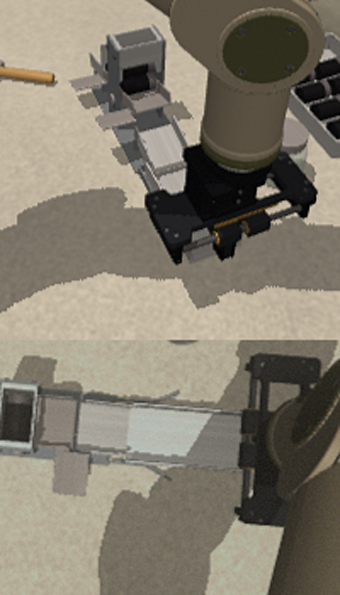

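The tray is straight between the rails and near the chute mouth. I'll creep on until the force rises.

Emit:
{"op": "drive_tool", "data": {
  "increments": [
    [0.008, 0, 0, 0, 0, 0],
    [0.016, 0, 0, 0, 0, 0],
    [0.024, 0, 0, 0, 0, 0],
    [0.032, 0, 0, 0, 0, 0],
    [0.035, 0, 0, 0, 0, 0]
  ]
}}

```text
time: 4.47
ee_pos: [0.4995, -0.1564, 0.0183]
eef_rot: [0.737, 0.676, -0.0, -0.0]
ft_force: [0.9, -2.1, -0.5]
width: 0.0004
grip_force: 0.7
```

Emit:
{"op": "drive_tool", "data": {
  "increments": [
    [0.004, 0, 0, 0, 0, 0],
    [0.008, 0, 0, 0, 0, 0],
    [0.012, 0, 0, 0, 0, 0],
    [0.016, 0, 0, 0, 0, 0],
    [0.02, 0, 0, 0, 0, 0]
  ]
}}

```text
time: 4.88
ee_pos: [0.5001, -0.151, 0.0185]
eef_rot: [0.737, 0.676, -0.0, 0.0]
ft_force: [-2.3, -6.6, -0.0]
width: 0.0004
grip_force: 4.0
```

Emit:
{"op": "drive_tool", "data": {
  "increments": [
    [0.002, 0, 0, 0, 0, 0],
    [0.004, 0, 0, 0, 0, 0],
    [0.006, 0, 0, 0, 0, 0],
    [0.008, 0, 0, 0, 0, 0],
    [0.01, 0, 0, 0, 0, 0]
  ]
}}

```text
time: 5.3
ee_pos: [0.4996, -0.1508, 0.0187]
eef_rot: [0.738, 0.675, -0.001, 0.001]
ft_force: [-3.2, -12.8, 0.4]
width: 0.0005
grip_force: 6.4
```

Emit:
{"op": "drive_tool", "data": {
  "increments": [
    [0.002, 0, 0, 0, 0, 0],
    [0.004, 0, 0, 0, 0, 0],
    [0.006, 0, 0, 0, 0, 0],
    [0.008, 0, 0, 0, 0, 0],
    [0.008, 0, 0, 0, 0, 0]
  ]
}}

```text
time: 5.72
ee_pos: [0.4992, -0.1506, 0.0188]
eef_rot: [0.739, 0.674, -0.002, 0.002]
ft_force: [-5.2, -18.2, 1.0]
width: 0.0004
grip_force: 9.2
```

Emit:
{"op": "drive_tool", "data": {
  "increments": [
    [-0.02, 0, 0, 0, 0, 0],
    [-0.06, 0, 0, 0, 0, 0],
    [-0.1, 0, 0, 0, 0, 0],
    [-0.14, 0, 0, 0, 0, 0],
    [-0.14, 0, -0.1, 0, 0, 0]
  ]
}}

```text
time: 6.13
ee_pos: [0.4938, -0.1883, 0.0451]
eef_rot: [0.738, 0.675, -0.002, -0.002]
ft_force: [-0.5, 0.0, 0.6]
width: 0.0008
grip_force: 0.0
```

Emit:
{"op": "drive_tool", "data": {
  "increments": [
    [0, 0, -0.13, 0, 0, 0],
    [0, 0, -0.26, 0, 0, 0],
    [0, 0, -0.39, 0, 0, 0],
    [0, 0, -0.39, 0, 0, 0],
    [0, 0, -0.39, 0, 0, 0]
  ]
}}

```text
time: 6.55
ee_pos: [0.4985, -0.1871, 0.1677]
eef_rot: [0.737, 0.676, 0.002, 0.001]
ft_force: [-1.0, 0.8, -0.6]
width: 0.0006
grip_force: 0.0
```

Run:
```python
from bench import *
import cv2
b=camera("top")[150:250,280:440];cv2.imwrite("pics/t3.png",cv2.resize(b,None,fx=4.5,fy=4.5,interpolation=cv2.INTER_CUBIC))
s=read_state();print(s["ee_pos"],s["ft_force"])
```

```text
[ 0.49747564 -0.18679922  0.16601479] [-0.51233059 -0.56933105 -0.10280167]
```

View pics/t3.png

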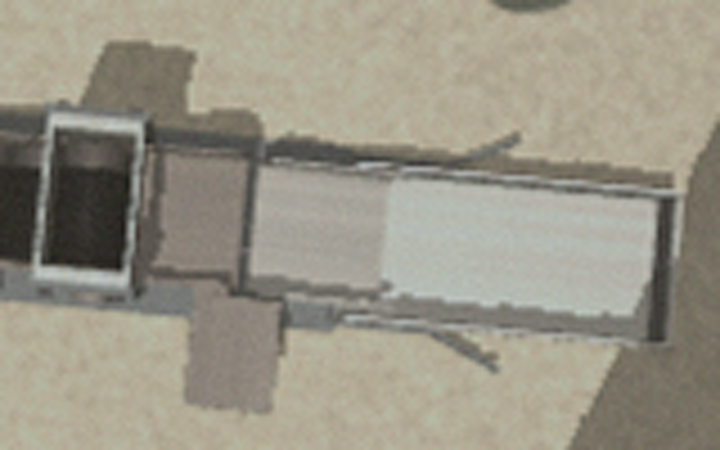

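The tray now lies straight between the rails with its mouth end under the chute. Its end wall is at crop (680,190)-(668,343), and the raised tab spans (195,290)-(280,410).

Run:
```python
from h import *
P=lambda x,y,z: ray("top",(280+x/4.5,150+y/4.5),z/1000)
mag=np.array([.52325,.12519]);h=(P(680,190,40)+P(668,343,40))[:2]/2
print(h,np.linalg.norm(h-mag)); v=mag-h; print(np.arctan2(v[1],v[0])-np.pi/2)
print("tab",np.mean([P(*c,73) for c in((197,288),(283,298),(271,412),(186,402))],0))
```

```text
[ 0.49910788 -0.13898726] 0.2652780924215804
-0.09113294098545488
tab [0.46142691 0.06506146 0.073     ]
```

Emit:
{"op": "drive_tool", "data": {
  "increments": [
    [0.08, -0.04, 0, 0, 0, 0],
    [0.2, -0.08, 0, 0, 0, 0],
    [0.32, -0.12, 0, 0, 0, 0],
    [0.44, -0.16, 0, 0, 0, 0],
    [0.56, -0.2, 0, 0, 0, 0]
  ]
}}

```text
time: 7.02
ee_pos: [0.4502, -0.0131, 0.1643]
eef_rot: [0.737, 0.676, -0.001, -0.001]
ft_force: [0.8, -0.2, -0.8]
width: 0.0006
grip_force: 0.0
```

Emit:
{"op": "drive_tool", "data": {
  "increments": [
    [0.1, 0, 0, 0, 0, 0],
    [0.2, 0, 0, 0, 0, 0],
    [0.245, -0.007, 0, 0, 0, 0],
    [0.245, -0.007, 0, 0, 0, 0],
    [0.245, -0.007, 0, 0, 0, 0]
  ]
}}

```text
time: 7.43
ee_pos: [0.4553, 0.0588, 0.1643]
eef_rot: [0.737, 0.676, -0.001, -0.0]
ft_force: [0.3, -0.6, 0.3]
width: 0.0001
grip_force: 0.0
```

Emit:
{"op": "drive_tool", "data": {
  "increments": [
    [0, 0.008, 0.08, 0, 0, 0],
    [0, 0.008, 0.16, 0, 0, 0],
    [0, 0.008, 0.24, 0, 0, 0],
    [0, 0.008, 0.25, 0, 0, 0],
    [0, 0.008, 0.25, 0, 0, 0]
  ]
}}

```text
time: 7.85
ee_pos: [0.4574, 0.0567, 0.0894]
eef_rot: [0.738, 0.675, -0.002, -0.0]
ft_force: [1.1, -0.7, 0.8]
width: 0.0006
grip_force: 0.0
```

Emit:
{"op": "drive_tool", "data": {
  "increments": [
    [0, 0, 0.02, 0, 0, 0],
    [0, 0, 0.04, 0, 0, 0],
    [0, 0, 0.06, 0, 0, 0],
    [0, 0, 0.08, 0, 0, 0],
    [0, 0, 0.1, 0, 0, 0]
  ]
}}

```text
time: 8.27
ee_pos: [0.4588, 0.0584, 0.0603]
eef_rot: [0.737, 0.676, 0.0, 0.0]
ft_force: [0.1, -0.5, -0.5]
width: 0.0002
grip_force: 0.2
```

Emit:
{"op": "drive_tool", "data": {
  "increments": [
    [0, 0, 0.015, 0, 0, 0],
    [0, 0, 0.03, 0, 0, 0],
    [0, 0, 0.045, 0, 0, 0],
    [0, 0, 0.06, 0, 0, 0],
    [0, 0, 0.073, 0, 0, 0]
  ]
}}

```text
time: 8.68
ee_pos: [0.4586, 0.0584, 0.0382]
eef_rot: [0.737, 0.676, 0.0, -0.0]
ft_force: [-2.1, 0.4, 18.0]
width: 0.0005
grip_force: 9.5
```

Emit:
{"op": "drive_tool", "data": {
  "increments": [
    [0, 0, 0.003, 0, 0, 0],
    [0, 0, 0.005, 0, 0, 0],
    [0, 0, 0.007, 0, 0, 0],
    [0, 0, 0.007, 0, 0, 0],
    [0, 0, 0.007, 0, 0, 0]
  ]
}}

```text
time: 9.1
ee_pos: [0.4588, 0.0586, 0.0379]
eef_rot: [0.737, 0.675, 0.0, -0.001]
ft_force: [-10.3, -1.1, 28.8]
width: 0.0006
grip_force: 14.0
```

The gate is at its stop (z about 38 mm, stiff). I'll hold while the canisters roll, then retract straight up and look.

Emit:
{"op": "drive_tool", "data": {
  "increments": [
    [0, 0, -0.006, 0, 0, 0],
    [0, 0, -0.006, 0, 0, 0],
    [0, 0, -0.006, 0, 0, 0],
    [0, 0, -0.006, 0, 0, 0],
    [0, 0, -0.006, 0, 0, 0]
  ]
}}

```text
time: 9.52
ee_pos: [0.4588, 0.0585, 0.0385]
eef_rot: [0.737, 0.676, 0.0, -0.0]
ft_force: [-0.8, 0.8, 7.5]
width: 0.0001
grip_force: 3.5
```

Emit:
{"op": "drive_tool", "data": {
  "increments": [
    [0, 0, 0, 0, 0, 0],
    [0, 0, 0, 0, 0, 0],
    [0, 0, 0, 0, 0, 0],
    [0, 0, 0, 0, 0, 0],
    [0, 0, 0, 0, 0, 0]
  ]
}}

```text
time: 9.93
ee_pos: [0.4588, 0.0585, 0.0385]
eef_rot: [0.737, 0.676, 0.0, -0.0]
ft_force: [-1.9, -0.2, 7.4]
width: 0.0004
grip_force: 3.5
```

Emit:
{"op": "drive_tool", "data": {
  "increments": [
    [0, 0, 0, 0, 0, 0],
    [0, 0, 0, 0, 0, 0],
    [0, 0, 0, 0, 0, 0],
    [0, 0, 0, 0, 0, 0],
    [0, 0, 0, 0, 0, 0]
  ]
}}

```text
time: 10.35
ee_pos: [0.4588, 0.0585, 0.0385]
eef_rot: [0.737, 0.676, 0.0, -0.0]
ft_force: [-3.0, 0.3, 6.3]
width: 0.0001
grip_force: 3.5
```

Emit:
{"op": "drive_tool", "data": {
  "increments": [
    [0, 0, -0.05, 0, 0, 0],
    [0, 0, -0.15, 0, 0, 0],
    [0, 0, -0.27, 0, 0, 0],
    [0, 0, -0.4, 0, 0, 0],
    [0, 0, -0.53, 0, 0, 0]
  ]
}}

```text
time: 10.77
ee_pos: [0.458, 0.058, 0.1986]
eef_rot: [0.737, 0.675, -0.0, -0.0]
ft_force: [1.8, 1.3, -0.5]
width: 0.0007
grip_force: 0.0
```

Emit:
{"op": "drive_tool", "data": {
  "increments": [
    [-0.12, 0, -0.05, 0, 0, 0],
    [-0.25, 0, -0.05, 0, 0, 0],
    [-0.38, 0, -0.05, 0, 0, 0],
    [-0.5, 0, -0.05, 0, 0, 0],
    [-0.6, 0, -0.05, 0, 0, 0]
  ]
}}

```text
time: 11.18
ee_pos: [0.4422, -0.1236, 0.2123]
eef_rot: [0.738, 0.675, 0.0, 0.0]
ft_force: [0.8, 0.5, 0.1]
width: 0.0004
grip_force: 0.0
```

Emit:
{"op": "drive_tool", "data": {
  "increments": [
    [-0.12, 0, 0, 0, 0, 0],
    [-0.25, 0, 0, 0, 0, 0],
    [-0.38, 0, 0, 0, 0, 0],
    [-0.45, 0, 0, 0, 0, 0],
    [-0.45, 0, 0, 0, 0, 0]
  ]
}}

```text
time: 11.6
ee_pos: [0.4295, -0.2605, 0.2123]
eef_rot: [0.74, 0.673, -0.001, 0.001]
ft_force: [-0.8, 0.4, 0.2]
width: 0.0005
grip_force: 0.0
```

Run:
```python
from bench import *
import cv2
a=camera("side")[120:320,200:440];b=camera("top")[90:270,220:460]
cv2.imwrite("pics/c4.png",cv2.resize(cv2.vconcat([a,b]),None,fx=1.57,fy=1.57,interpolation=cv2.INTER_CUBIC))
s=read_state();print(s["time"],s["ee_pos"],s["ft_force"])
```

```text
11.7 [ 0.43067981 -0.25605294  0.21186826] [ 1.16434079  1.31605587 -0.36705369]
```

View pics/c4.png

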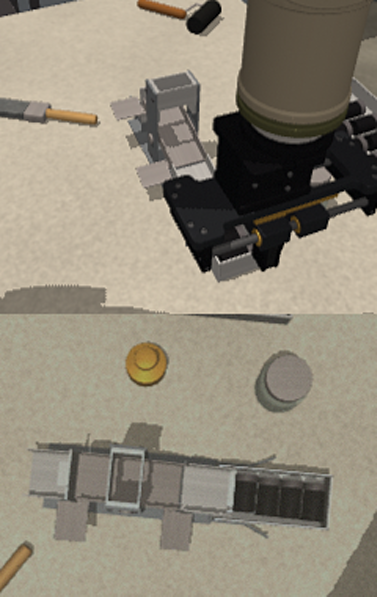

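All four canisters lie in the tray (crop cols 235–330, rows 470–525), the gate is over to the right, and the jar, weight and brush haven't moved. One last check: whether the impact shifted the tray.

Run:
```python
from bench import *
import cv2, numpy as np
old=cv2.imread("pics/t3.png")
new=cv2.resize(camera("top")[150:250,280:440],None,fx=4.5,fy=4.5,interpolation=cv2.INTER_CUBIC)
g=[cv2.cvtColor(i,6).astype(float) for i in(old,new)]
for r in(215,240,260,280):
    print([int(np.argmax(np.diff(k[r-5:r+5,640:710].mean(0))))+640 for k in g])
```

```text
[672, 676]
[672, 672]
[668, 672]
[667, 672]
```

The edge may have moved back by up to about 1 px (2 mm), so I'll seat the tray again gently.

Emit:
{"op": "drive_tool", "data": {
  "increments": [
    [0.08, 0.08, 0, 0, 0, 0],
    [0.16, 0.15, 0, 0, 0, 0],
    [0.2, 0.196, 0, 0, 0, 0],
    [0.2, 0.196, 0, 0, 0, 0],
    [0.2, 0.196, 0, 0, 0, 0]
  ]
}}

```text
time: 12.17
ee_pos: [0.4955, -0.1988, 0.2118]
eef_rot: [0.736, 0.677, -0.0, -0.0]
ft_force: [-0.4, -0.2, 0.2]
width: 0.0004
grip_force: 0.0
```

Emit:
{"op": "drive_tool", "data": {
  "increments": [
    [0, 0, 0.12, 0, 0, 0],
    [0, 0, 0.25, 0, 0, 0],
    [0, 0, 0.37, 0, 0, 0],
    [0, 0, 0.5, 0, 0, 0],
    [0, 0, 0.5, 0, 0, 0]
  ]
}}

```text
time: 12.58
ee_pos: [0.4901, -0.1993, 0.0565]
eef_rot: [0.737, 0.675, -0.003, -0.004]
ft_force: [-0.4, 0.3, 0.2]
width: 0.0003
grip_force: 0.0
```

Emit:
{"op": "drive_tool", "data": {
  "increments": [
    [0, 0, 0.05, 0, 0, 0],
    [0, 0, 0.1, 0, 0, 0],
    [0, 0, 0.14, 0, 0, 0],
    [0, 0, 0.14, 0, 0, 0],
    [0, 0, 0.14, 0, 0, 0]
  ]
}}

```text
time: 13.0
ee_pos: [0.495, -0.201, 0.0213]
eef_rot: [0.737, 0.675, 0.0, 0.0]
ft_force: [-0.5, 0.0, 1.2]
width: 0.0006
grip_force: 0.0
```

Emit:
{"op": "drive_tool", "data": {
  "increments": [
    [0.04, 0, 0, 0, 0, 0],
    [0.08, 0, 0, 0, 0, 0],
    [0.11, 0, 0, 0, 0, 0],
    [0.135, 0, 0, 0, 0, 0],
    [0.135, 0, 0, 0, 0, 0]
  ]
}}

```text
time: 13.42
ee_pos: [0.4992, -0.1588, 0.021]
eef_rot: [0.737, 0.676, 0.001, 0.0]
ft_force: [-0.2, 0.3, -0.1]
width: 0.0001
grip_force: 0.0
```

Emit:
{"op": "drive_tool", "data": {
  "increments": [
    [0.005, 0, 0, 0, 0, 0],
    [0.01, 0, 0, 0, 0, 0],
    [0.015, 0, 0, 0, 0, 0],
    [0.02, 0, 0, 0, 0, 0],
    [0.025, 0, 0, 0, 0, 0]
  ]
}}

```text
time: 13.83
ee_pos: [0.499, -0.1532, 0.0203]
eef_rot: [0.738, 0.675, -0.0, 0.0]
ft_force: [-0.0, -0.2, -0.1]
width: -0.0001
grip_force: 0.0
```

Emit:
{"op": "drive_tool", "data": {
  "increments": [
    [0.003, 0, 0, 0, 0, 0],
    [0.006, 0, 0, 0, 0, 0],
    [0.009, 0, 0, 0, 0, 0],
    [0.012, 0, 0, 0, 0, 0],
    [0.012, 0, 0, 0, 0, 0]
  ]
}}

```text
time: 14.25
ee_pos: [0.4989, -0.1508, 0.0203]
eef_rot: [0.738, 0.675, -0.001, 0.0]
ft_force: [-0.5, -5.4, -0.1]
width: 0.0008
grip_force: 2.7
```

Contact comes at the same place as before (-0.1508), so the tray is home. Backing off and handing in.

Emit:
{"op": "drive_tool", "data": {
  "increments": [
    [-0.02, 0, 0, 0, 0, 0],
    [-0.06, 0, 0, 0, 0, 0],
    [-0.1, 0, 0, 0, 0, 0],
    [-0.15, 0, 0, 0, 0, 0],
    [-0.15, 0, 0, 0, 0, 0]
  ]
}}

```text
time: 14.67
ee_pos: [0.4949, -0.1972, 0.0206]
eef_rot: [0.738, 0.674, -0.0, 0.001]
ft_force: [-0.4, -0.7, -0.4]
width: 0.0004
grip_force: 0.0
```

Emit:
{"op": "drive_tool", "data": {
  "increments": [
    [0, 0, -0.1, 0, 0, 0],
    [0, 0, -0.2, 0, 0, 0],
    [0, 0, -0.33, 0, 0, 0],
    [-0.1, 0, -0.45, 0, 0, 0],
    [-0.2, 0, -0.5, 0, 0, 0]
  ]
}}

```text
time: 15.08
ee_pos: [0.4923, -0.252, 0.1737]
eef_rot: [0.735, 0.678, 0.002, 0.001]
ft_force: [1.4, -0.3, 0.4]
width: 0.0009
grip_force: 0.0
```

Emit:
{"op": "drive_tool", "data": {
  "increments": [
    [-0.1, 0, 0, 0, 0, 0],
    [-0.2, 0, 0, 0, 0, 0],
    [-0.2, 0, 0, 0, 0, 0],
    [-0.2, 0, 0, 0, 0, 0],
    [-0.2, 0, 0, 0, 0, 0]
  ]
}}

```text
time: 15.5
ee_pos: [0.4852, -0.313, 0.17]
eef_rot: [0.737, 0.676, 0.0, -0.0]
ft_force: [-0.5, -0.3, 0.4]
width: 0.0007
grip_force: 0.0
```

Run:
```python
from bench import *
import cv2
cv2.imwrite("pics/t5.png",cv2.resize(camera("top")[90:270,220:460],None,fx=2.5,fy=2.5,interpolation=cv2.INTER_CUBIC))
print(read_state()["time"])
```

```text
15.55
```

View pics/t5.png

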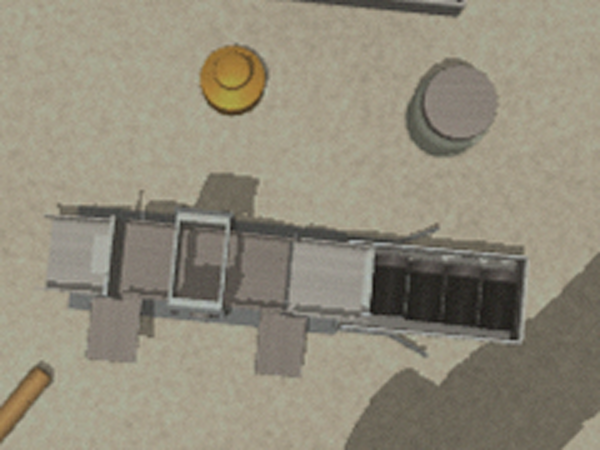

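The picture shows all four canisters in the tray (cols 372–520), the tray home, the gate over to the right and the bystanders in place.

```bash
python3 -c "from bench import *; print(close_job())"
```

```text
the job is handed in; nothing more can be done
None
```

The job is handed in: the tray is home against the chute foot, the gate is over to the right, all four canisters are in the tray, and the jar, weight and brush were not moved. I gave the tray one extra gentle push after the feed, in case the canisters had knocked it back.

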